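# Pack the drilled metal block under its light tube rack

## Robot

A 6-joint arm with a two-finger parallel gripper is mounted at the origin on the work surface. World frame = base frame: x ahead of the robot, y to its left, z up, the work surface at z = 0. Lengths are in mm, angles in rad, forces in N, time in s.
With the tool pointing down it reaches from about 275 to 1000 mm from the base axis. Payload 8.4 kg.
Tool frame: the origin (TCP) lies at the very end of the fingers, on their centre line; the grasp point (between the pads) lies 19 mm behind it; y points along the fingers, x is the direction in which the jaws open and shut, and the axes are right-handed (so a half turn about y gives the same grasp; the last joint's range is limited). The gripper opens to 85 mm and grips with 20 to 120 N. Pads are 22 mm wide; open, the fingers measure 114 mm over their backs; the gripper's body (76 mm by 85 mm) begins 54 mm behind the grasp point. The pads swing forward as they close: fully open they stand 13 mm farther back than shut.
Start: joints at [-1.253, 0.353, 1.633, -0, 1.155, -0.002], TCP at [196.484, -593.314, 231.281] pointing down, gripper open.
Joint ranges: [-2.63, 2.63], [-0.92, 2.1], [0.06, 2.66], [-1.3, 4.44], [0, 2.69], [-3.02, 3.02]. Speed limits (rad/s): [2.22, 2.22, 2.79, 3.14, 3.14, 3.14].

## Interface

Orientations are given as [roll, pitch, yaw] about the fixed x, y, z axes, in that order (R = Rz(yaw) Ry(pitch) Rx(roll)).
In Python, from rig import r gives the robot as it stands.
- The arm moves only by the tool servo_tool, never from a script. Its argument "motion" is a list of rows, each a list of 7 numbers: the opening, from -1 (shut) to 1 (fully open), then the shift along the tool's x, y, z in m, then the turn, a rotation vector about the tool's x, y, z in units of 10 degrees (1.0 is 10 degrees). A call has 1 to 12 rows; each row is the pose to reach, as a shift and turn from the pose commanded when the call began, along the tool's axes at that moment; what a row does not reach only later rows make up. A row lasts 1/8 s, in which the tool goes at most 62.5 mm and 10.7 degrees, less where a joint would pass 70% of its speed; a pose out of reach is approached as far as the arm can. A call with a gripper value outside its range is refused whole. The fingers move at their own pace and stop on an object; "grip_force" is the grip in N (left out, the last holds). Time passes only in rows, so rows that repeat a pose let the fingers close. It gives the time, the measured TCP pose, the force and the opening at its end, in the units of the state.
- r.sense(): the state, without advancing time (a new reading comes with each control period).
- r.grab_frame(name): name is "side" or "top" or "wrist"; returns the picture (420x560x3 uint8, red, green, blue); there is no depth.
- r.calibration(name): a dict with "fx", "fy", "cx", "cy" (pixels), "R" (3x3) and "t" (3): a world point X has camera coordinates R X + t; the wrist camera has in their place "mount" (4x4, takes a point from camera to tool coordinates, whose origin is the TCP and whose axes are the tool frame's). Camera axes: x right, y down, z forward; pixel columns grow to the right and rows downward; lengths in mm; the calibration is good to about 2 mm. A picture is of the moment at which its call begins: read the wrist's pose just before it. calibration takes no time and is no camera call.
- r.sign_off(): hands the job in, once; it reports no verdict.
The state is a dict: "clock": time; "qpos": joint angles; "qvel": joint speeds; "joint_efforts": joint torques, N m; "eef_pos": TCP position; "tcp_rot": TCP orientation; "contact_force": force on the tool from outside, world axes, zero at the start; "wrist_torque": the same for the moment, N m; "opening": opening from 0.0 (shut) to 1.0 (fully open).
Only numpy, scipy, OpenCV 4.12 (cv2) and the standard library are available. Lean on these libraries where they do the work, as an engineer would, in place of code of your own. Each camera call takes 0.05 s, during which the arm holds its last target. There are 200 camera calls.

## Task

Pack the return box for the clinic's tube warmer with the heavy part lowest: set the drilled aluminium block down flat on the bottom of the open grey box first, let go of it, and then set the light blue plastic tube rack flat on top of the block, centred over it and with its long side along the block's long side. Lower both parts gently instead of dropping them, and leave the orange rack where it stands.

Things in the scene. Friction and masses are not known exactly. Their poses are not given: they have to be found in the camera images.
- box: Open-topped grey plastic box, fixed to the counter so that it does not slide. Outside 170 mm along its x, 210 mm along its y, 75 mm high; walls and floor 5 mm thick, so the inner floor is 5 mm above the counter and 160 by 200 mm. Origin at the centre of its underside, on the counter; z up.
- block_center (a point): Centre (half-way up, 18 mm above the underside) of the heavy bare-aluminium block, silver grey, about 0.45 kg, loose, 90 mm long (its x) by 56 mm wide (its y) by 36 mm high, eight dark round tube holes in the top; z up through its top. It starts lying flat on the counter, and can be gripped across its 56 mm width.
- rack_center (a point): Centre (half-way up, 15 mm above the underside) of the light blue plastic tube rack, about 0.05 kg, loose, 90 mm long (its x) by 56 mm wide (its y) by 30 mm high, eight dark round tube holes in the top; a solid moulding with flat top, underside and sides; z up. It starts lying flat on the counter, and can be gripped across its 56 mm width.
- spare_center (a point): Centre (half-way up, 15 mm above the underside) of the orange plastic tube rack, the same shape and size as the blue one (90 by 56 by 30 mm), loose; not to be packed.
There are look-alikes about, which are no part of the job. Of the things that look like the part that bears rack_center, take the one that is farthest to the robot's left at the start.

How it is judged:
By the outcome, as a careful person would: the job done as asked, in the order asked, and still so for the second after the job is handed in, with the robot touching nothing.
It also fails if it takes over 64 s, if anything falls off the work surface, if the arm or the gripper's body presses on something with over 40 N, if the wrist force passes 120 N, or if a joint passes its speed limit or range.

## Working session

There is one attempt and no reset: what is moved stays moved. The work goes in short steps, Python scripts to look and compute and a tool call to move; the robot and the scene stay as the last step left them, time stands still between calls to the robot, and variables do not carry over. Pictures are saved under pics/ and viewed, on a budget of 10 in all, crops included, one or two more only if the job needs it, and the job is handed in when it is done.

Besides the shell and the picture viewer there is one more tool, called after "Request:" as a command line: name --pt "numbers of a row" for each row, then --argument value for the rest. servo_tool: Moves the arm, as the interface text tells. Its arguments: {"type":"object","properties":{"motion":{"type":"array","items":{"type":"array","items":{"type":"number"}}},"grip_force":{"type":"number"}},"required":["motion"]}

```bash
mkdir -p pics; ls; cat > h.py <<'E'
import numpy as np, cv2
from rig import r
def save(n,f,crop=None,s=1):
    im=r.grab_frame(n) if isinstance(n,str) else n
    o=im if crop is None else im[crop[1]:crop[3],crop[0]:crop[2]]
    o=cv2.resize(o,None,fx=s,fy=s,interpolation=cv2.INTER_CUBIC)
    cv2.imwrite('pics/'+f,cv2.cvtColor(o,cv2.COLOR_RGB2BGR)); return im
E
python3 - <<'E'
from h import *
a=save('top','top0.png',s=1.4); b=save('side','side0.png',s=1.4)
np.save('top0.npy',a);np.save('side0.npy',b)
print(r.sense())
for n in('top','side','wrist'):print(n,r.calibration(n))
E
```

```text
pics
{'clock': 0.1, 'qpos': array([-1.25336780e+00,  3.53584793e-01,  1.63406818e+00,  2.63272016e-05,
        1.15520859e+00, -2.38048940e-03]), 'qvel': array([-3.27661391e-04, -7.56331381e-04, -2.20102609e-03,  1.19579478e-03,
       -7.24009419e-04,  1.32660762e-05]), 'joint_efforts': array([ 2.11347315e-04, -6.06359124e+01, -3.42818356e+01, -9.50563481e-05,
        3.93084061e-03, -1.38737124e-05]), 'eef_pos': array([ 196.37419099, -592.88925043,  230.6294693 ]), 'tcp_rot': array([-1.57076923e+00,  1.26884640e-03, -1.25099794e+00]), 'contact_force': array([-0.83669581,  0.38537197,  1.38393723]), 'wrist_torque': array([-0.02831469, -0.01007523,  0.03337472]), 'opening': 0.9987030983646927}
top {'fx': 407.4271918061662, 'fy': 407.4271918061662, 'cx': 278.48626321941515, 'cy': 213.40276095805496, 'R': array([[-5.92092734e-04, -9.98962068e-01, -4.55459799e-02],
       [-9.97151416e-01,  4.02503125e-03, -7.53183365e-02],
       [ 7.54234852e-02,  4.53716429e-02, -9.96118824e-01]]), 't': array([ 13.3221559 , 486.94077023, 762.9551035 ])}
side {'fx': 504.23729788669556, 'fy': 504.23729788669556, 'cx': 271.3736330964199, 'cy': 212.33655759212866, 'R': array([[-0.87863526, -0.47725412, -0.01511933],
       [-0.26136419,  0.50719407, -0.82124474],
       [ 0.39961087, -0.71762294, -0.57037573]]), 't': array([ 395.6700058 ,  167.85120241, 1008.76242572])}
wrist {'fx': 366.1683284969004, 'fy': 366.1683284969004, 'cx': 277.45463583053237, 'cy': 208.90090582040725, 'mount': array([[ 9.99999904e-01,  3.19689121e-04, -3.00678066e-04,
        -2.18096982e+00],
       [ 3.83879925e-04, -3.05104159e-01,  9.52318909e-01,
        -1.42597042e+02],
       [ 2.12707866e-04, -9.52318933e-01, -3.05104252e-01,
         7.86569447e+01],
       [ 0.00000000e+00,  0.00000000e+00,  0.00000000e+00,
         1.00000000e+00]])}
```

View pics/top0.png

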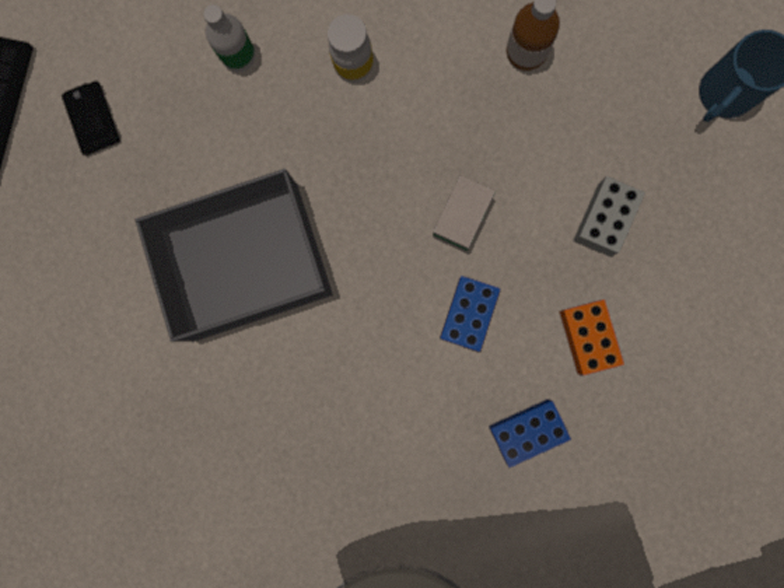

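View pics/side0.png

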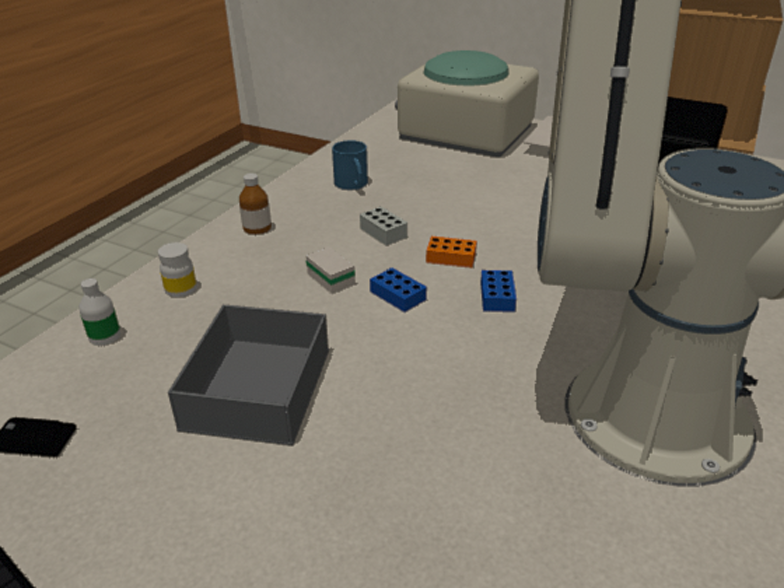

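The top view shows the box (240,255), a silver block (612,215), an orange rack (592,337), and two blue racks at (470,314) and (530,433). A white carton stands at (465,213), and is not a candidate. In the image, left is the robot's left, so the rack to take is the blue one at (470,314). I'll check it and the block in a close crop.

```bash
python3 - <<'E'
from h import *
t=np.load('top0.npy');s=np.load('side0.npy')
# top crop x300-460,y115-275 ; side crop x215-375, y140-230
def c(im,x,y,w,h,k): return cv2.resize(im[y:y+h,x:x+w],None,fx=k,fy=k,interpolation=cv2.INTER_CUBIC)
A=c(t,305,120,160,140,2.5) #400x350
A2=c(t,90,110,160,140,2.5)
B=c(s,215,140,160,90,2.5); B2=c(s,115,215,160,100,2.5)
m=np.zeros((600,800,3),np.uint8); m[:350,:400]=A; m[:350,400:]=A2; m[350:575,:400]=B; m[350:600,400:]=B2
m=cv2.convertScaleAbs(m,alpha=1.5)
save(m,'mont.png')
E
```

```text
(no output)
```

View pics/mont.png

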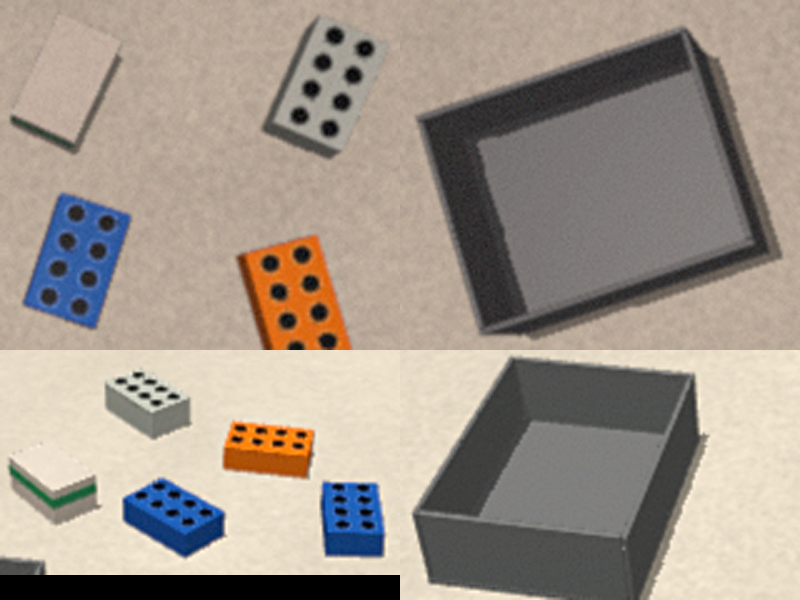

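The crop shows the silver block (top inset 332,82), the left blue rack (78,260), the orange rack, and the other blue rack at side (352,505). The box rim is clear in both views. I'll triangulate from hole corners and rim corners.

```bash
cat >> h.py <<'E'
def P(n):
    c=r.calibration(n);K=np.array([[c['fx'],0,c['cx']],[0,c['fy'],c['cy']],[0,0,1]])
    return K@np.c_[c['R'],c['t']]
def tri(Ps,pts):
    A=np.vstack([[p[0]*Q[2]-Q[0],p[1]*Q[2]-Q[1]] for Q,p in zip(Ps,pts)])
    X=np.linalg.svd(A/np.linalg.norm(A,axis=1)[:,None])[2][-1];X=X[:3]/X[3]
    e=[np.linalg.norm((lambda q:q[:2]/q[2])(Q@np.r_[X,1])-p) for Q,p in zip(Ps,pts)]
    return X,max(e)
E
python3 - <<'E'
from h import *
Ps=[P('top'),P('side')]
D={'block':([(335,36),(365,49),(330,128),(300,116)],[(138,374),(173,395),(154,404),(119,381)]),
'rack':([(76,213),(107,222),(80,306),(49,297)],[(160,485),(206,510),(188,521),(141,495)]),
'box':([(417,119),(684,29),(754,243),(483,333)],[(512,359),(694,375),(625,538),(416,514)])}
for k,(t,s) in D.items():
    t=np.array(t)/2.5+((305,120) if k!='box' else (90-160,110))
    s=np.array(s)/2.5+((215,140-140) if k!='box' else (115-160,215-140))
    best=min(([tri(Ps,(t[i],s[::d][(i+j)%4])) for i in range(4)] for j in range(4) for d in(1,-1)),key=lambda L:sum(e for _,e in L))
    X=np.array([x for x,_ in best]);print(k,X.round(1).tolist(),[round(e,1) for _,e in best],'mean',X.mean(0).round(1))
    L=X[:2].mean(0)-X[2:].mean(0);W=X[1:3].mean(0)-X[[0,3]].mean(0)
    for v in(L,W):print('  len',np.linalg.norm(v).round(1),'yaw',np.degrees(np.arctan2(v[1],v[0])).round(1))
E
```

```text
block [[635.0, -289.9, 33.3], [622.5, -311.0, 35.5], [562.8, -283.3, 36.2], [574.9, -262.9, 31.7]] [np.float64(0.9), np.float64(0.0), np.float64(0.2), np.float64(1.0)] mean [ 598.8 -286.8   34.2]
  len 65.9 yaw -24.5
  len 24.4 yaw -120.7
rack [[501.5, -95.6, 29.4], [493.1, -118.5, 30.6], [430.8, -97.5, 31.9], [438.3, -74.7, 30.4]] [np.float64(0.1), np.float64(0.6), np.float64(0.3), np.float64(0.1)] mean [465.9 -96.6  30.6]
  len 66.1 yaw -18.5
  len 24.3 yaw -109.1
box [[586.5, 344.3, 73.1], [652.3, 147.4, 70.8], [494.3, 94.2, 71.7], [430.2, 290.9, 72.1]] [np.float64(0.6), np.float64(0.2), np.float64(0.1), np.float64(0.1)] mean [540.8 219.2  71.9]
  len 166.0 yaw 18.7
  len 207.3 yaw -71.7
```

```bash
cat >> h.py <<'E'
def go(x,y,z,psi):
    s=r.sense();p=s['eef_pos'];a=s['tcp_rot'][2]
    d=np.array([x,y,z])-p
    print('t',round(s['clock'],2),'p',p.round(1),'rpy',np.degrees(s['tcp_rot']).round(1),'F',s['contact_force'].round(1),'op',round(s['opening'],3))
    c,q=np.cos(a),np.sin(a)
    print('dx,dy,dz',np.round(np.array([c*d[0]+q*d[1],-d[2],-q*d[0]+c*d[1]])/1000,4),'ry',round(-((psi-np.degrees(a)+180)%360-180)/10,3))
E
python3 -c "
from h import *
go(598.8,-286.8,150,-117.6)"
```

```text
t 0.1 p [ 196.4 -592.9  230.6] rpy [-90.    0.1 -71.7] F [-0.8  0.4  1.4] op 0.999
dx,dy,dz [-0.1641  0.0806  0.4782] ry 4.592
```

Request:
servo_tool --pt "1 -0.164 0.08 0.478 0 4.6 0" --pt "1 -0.164 0.08 0.478 0 4.6 0" --pt "1 -0.164 0.08 0.478 0 4.6 0" --pt "1 -0.164 0.08 0.478 0 4.6 0" --pt "1 -0.164 0.08 0.478 0 4.6 0" --pt "1 -0.164 0.08 0.478 0 4.6 0" --pt "1 -0.164 0.08 0.478 0 4.6 0" --pt "1 -0.164 0.08 0.478 0 4.6 0" --pt "1 -0.164 0.08 0.478 0 4.6 0" --pt "1 -0.164 0.08 0.478 0 4.6 0" --pt "1 -0.164 0.08 0.478 0 4.6 0" --pt "1 -0.164 0.08 0.478 0 4.6 0"

```text
clock: 1.6
eef_pos: [597.7, -288.6, 151.6]
tcp_rot: [-1.571, -0.0, -2.055]
contact_force: [0.5, -0.2, -0.8]
opening: 1.002
```

```bash
cat >> h.py <<'E'
from scipy.spatial.transform import Rotation as Ro
def Pw():
    s=r.sense();T=np.eye(4);T[:3,:3]=Ro.from_euler('xyz',s['tcp_rot']).as_matrix();T[:3,3]=s['eef_pos']
    c=r.calibration('wrist');M=np.linalg.inv(T@c['mount'])
    return np.array([[c['fx'],0,c['cx']],[0,c['fy'],c['cy']],[0,0,1]])@M[:3]
def back(Q,p,z):
    A=np.array([p[0]*Q[2]-Q[0],p[1]*Q[2]-Q[1]]);return np.linalg.solve(A[:,:2],-A[:,2]*z-A[:,3])
E
python3 - <<'E'
from h import *
Q=Pw();np.save('w1P.npy',Q);save('wrist','w1.png',s=1.4)
go(598.8,-286.8,8,-117.6)
E
```

```text
t 1.65 p [ 597.8 -288.5  151.7] rpy [ -90.    -0.  -117.8] F [-0.3 -0.7 -0.4] op 1.003
dx,dy,dz [-2.000e-03  1.437e-01  1.000e-04] ry -0.017
```

View pics/w1.png

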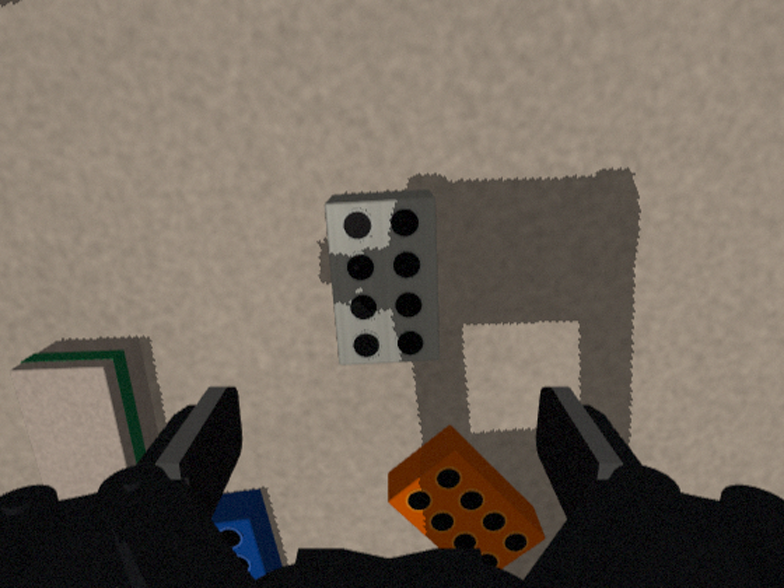

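The wrist view shows the block at (384,284), with its corner holes at (357,225), (405,222), (410,342) and (366,345). Its width lies along the jaws. The orange rack and the carton are clear of the finger landing spots.

```bash
python3 - <<'E'
from h import *
Q=np.load('w1P.npy')
X=np.array([back(Q,np.array(p)/1.4,36) for p in[(357,225),(405,222),(410,342),(366,345)]])
m=X.mean(0);v=X[:2].mean(0)-X[2:].mean(0);w=X[1:3].mean(0)-X[[0,3]].mean(0)
print(m,np.linalg.norm(v),np.degrees(np.arctan2(v[1],v[0])),np.linalg.norm(w),np.degrees(np.arctan2(w[1],w[0])))
yaw=np.degrees(np.arctan2(v[1],v[0]))
go(*m,8,yaw-90)
E
```

```text
[ 597.57506778 -284.13774349] 66.10944854275894 -24.696168271956225 24.25363562940515 -113.84522112502049
t 1.65 p [ 597.8 -288.5  151.7] rpy [ -90.    -0.  -117.8] F [-0.3 -0.7 -0.4] op 1.003
dx,dy,dz [-0.0038  0.1437 -0.0022] ry -0.308
```

Request:
servo_tool --pt "1 -0.004 0.0 -0.002 0 -0.3 0" --pt "1 -0.004 0.05 -0.002 0 -0.3 0" --pt "1 -0.004 0.09 -0.002 0 -0.3 0" --pt "1 -0.004 0.12 -0.002 0 -0.3 0" --pt "1 -0.004 0.135 -0.002 0 -0.3 0" --pt "1 -0.004 0.143 -0.002 0 -0.3 0" --pt "1 -0.004 0.143 -0.002 0 -0.3 0" --pt "-1 -0.004 0.143 -0.002 0 -0.3 0" --pt "-1 -0.004 0.143 -0.002 0 -0.3 0" --pt "-1 -0.004 0.143 -0.002 0 -0.3 0" --pt "-1 -0.004 0.143 -0.002 0 -0.3 0" --pt "-1 -0.004 0.143 -0.002 0 -0.3 0" --grip_force 70

```text
clock: 3.15
eef_pos: [599.6, -283.4, 9.7]
tcp_rot: [-1.569, -0.0, -2.001]
contact_force: [-0.4, -0.2, 6.0]
opening: 0.64
```

Request:
servo_tool --pt "-1 0 0 0 0 0 0" --pt "-1 0 0 0 0 0 0" --pt "-1 0 -0.01 0 0 0 0" --pt "-1 0 -0.03 0 0 0 0" --pt "-1 0 -0.06 0 0 0 0" --pt "-1 0 -0.1 0 0 0 0" --pt "-1 0 -0.14 0 0 0 0" --pt "-1 0 -0.16 0 0 0 0" --pt "-1 0 -0.16 0 0 0 0" --pt "-1 0 -0.16 0 0 0 0"

```text
clock: 4.4
eef_pos: [597.8, -282.4, 166.7]
tcp_rot: [-1.573, 0.0, -2.001]
contact_force: [-0.3, -0.1, -4.0]
opening: 0.64
```

```bash
python3 -c "
from h import *
go(540.8,219.2,168,-71.5)"
```

```text
t 4.4 p [ 597.8 -282.4  166.7] rpy [ -90.1    0.  -114.7] F [-0.3 -0.1 -4. ] op 0.64
dx,dy,dz [-0.432  -0.0013 -0.2612] ry -4.318
```

Request:
servo_tool --pt "-1 -0.02 0 -0.012 0 -0.2 0" --pt "-1 -0.06 0 -0.036 0 -0.6 0" --pt "-1 -0.11 0 -0.066 0 -1.1 0" --pt "-1 -0.16 0 -0.097 0 -1.6 0" --pt "-1 -0.21 0 -0.127 0 -2.1 0" --pt "-1 -0.26 0 -0.157 0 -2.6 0" --pt "-1 -0.31 0 -0.187 0 -3.1 0" --pt "-1 -0.36 0 -0.218 0 -3.6 0" --pt "-1 -0.4 0 -0.242 0 -4.0 0" --pt "-1 -0.425 0 -0.257 0 -4.25 0" --pt "-1 -0.432 0 -0.261 0 -4.32 0" --pt "-1 -0.432 0 -0.261 0 -4.32 0"

```text
clock: 5.9
eef_pos: [541.0, 218.8, 167.4]
tcp_rot: [-1.572, -0.0, -1.246]
contact_force: [-0.1, 0.1, -3.6]
opening: 0.638
```

```bash
python3 - <<'E'
from h import *
go(540.8,219.2,30,-71.5)
np.save('w2P.npy',Pw());save('wrist','w2.png',s=1.4)
E
```

```text
t 5.9 p [541.  218.8 167.4] rpy [-90.1  -0.  -71.4] F [-0.1  0.1 -3.6] op 0.638
dx,dy,dz [-5.000e-04  1.374e-01 -1.000e-04] ry 0.009
```

View pics/w2.png

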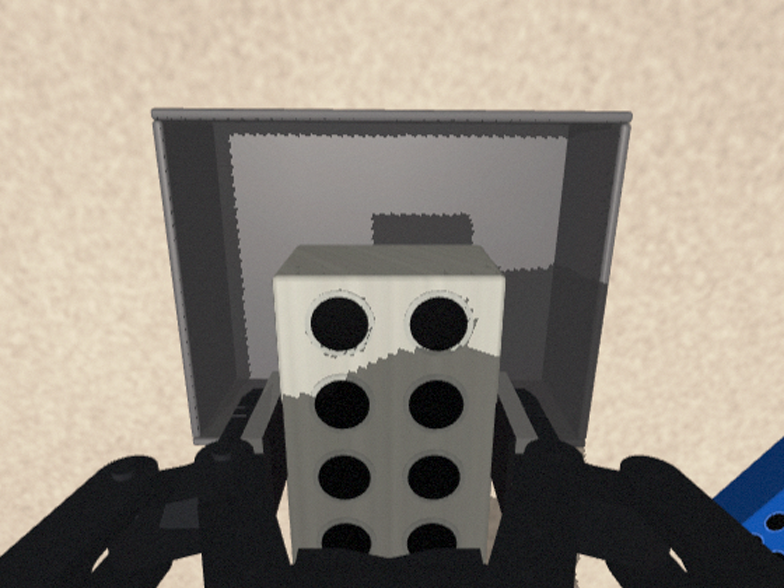

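The block is held square and centred over the box. The rim spans columns 155 to 630 in the far part of the picture, and the block is at column 390. Lowering now.

Request:
servo_tool --pt "-1 0 0.02 0 0 0 0" --pt "-1 0 0.05 0 0 0 0" --pt "-1 0 0.08 0 0 0 0" --pt "-1 0 0.105 0 0 0 0" --pt "-1 0 0.125 0 0 0 0" --pt "-1 0 0.137 0 0 0 0" --pt "-1 0 0.142 0 0 0 0" --pt "-1 0 0.146 0 0 0 0" --pt "-1 0 0.149 0 0 0 0" --pt "-1 0 0.151 0 0 0 0" --pt "-1 0 0.151 0 0 0 0"

```text
clock: 7.32
eef_pos: [542.0, 218.7, 17.4]
tcp_rot: [-1.571, 0.0, -1.247]
contact_force: [0.2, -0.5, -3.3]
opening: 0.642
```

Request:
servo_tool --pt "-1 0 0.001 0 0 0 0" --pt "-1 0 0.002 0 0 0 0" --pt "-1 0 0.003 0 0 0 0" --pt "-1 0 0.003 0 0 0 0"

```text
clock: 7.82
eef_pos: [542.0, 218.7, 14.7]
tcp_rot: [-1.571, 0.0, -1.248]
contact_force: [-2.7, -0.6, 4.8]
opening: 0.635
```

Request:
servo_tool --pt "-0.0 0 0 0 0 0 0" --pt "1 0 0 0 0 0 0" --pt "1 0 0 0 0 0 0" --pt "1 0 0 0 0 0 0" --pt "1 0 0 0 0 0 0" --pt "1 0 -0.03 0 0 0 0" --pt "1 0 -0.08 0 0 0 0" --pt "1 0 -0.13 0 0 0 0" --pt "1 0 -0.18 0 0 0 0" --pt "1 0 -0.2 0 0 0 0" --pt "1 0 -0.2 0 0 0 0"

```text
clock: 9.2
eef_pos: [542.9, 219.0, 216.0]
tcp_rot: [-1.567, 0.0, -1.248]
contact_force: [1.1, -0.0, -0.3]
opening: 0.999
```

```bash
python3 - <<'E'
from h import *
np.save('w3P.npy',Pw());save('wrist','w3.png',s=1.4)
go(465.9,-96.6,150,-108.5)
E
```

```text
t 9.25 p [542.  218.6 214.3] rpy [-90.    0.  -71.5] F [-0.1 -0.5 -1.3] op 0.997
dx,dy,dz [ 0.2747  0.0643 -0.1723] ry 3.703
```

View pics/w3.png

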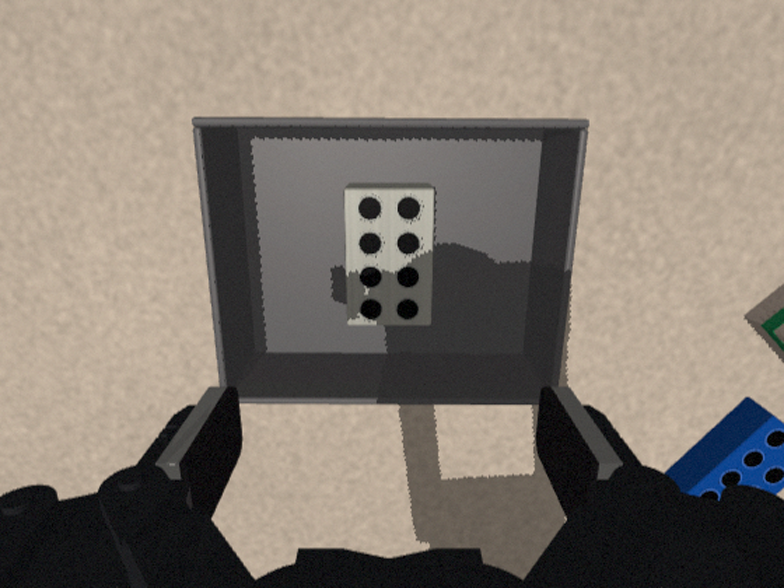

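The block lies flat in the box and is released, at (389,259). Its corner holes are at (370,208), (408,208), (407,310) and (371,309). Now the rack.

Request:
servo_tool --pt "1 0.03 0.0 -0.02 0 0.4 0" --pt "1 0.08 0.0 -0.05 0 1.0 0" --pt "1 0.13 0.01 -0.08 0 1.7 0" --pt "1 0.18 0.02 -0.11 0 2.4 0" --pt "1 0.225 0.025 -0.14 0 3.0 0" --pt "1 0.26 0.025 -0.165 0 3.5 0" --pt "1 0.275 0.025 -0.172 0 3.7 0" --pt "1 0.275 0.025 -0.172 0 3.7 0" --pt "1 0.275 0.025 -0.172 0 3.7 0"

```text
clock: 10.38
eef_pos: [466.4, -95.9, 188.8]
tcp_rot: [-1.572, 0.0, -1.892]
contact_force: [-0.2, -0.4, -0.8]
opening: 1.003
```

```bash
python3 - <<'E'
from h import *
Q=np.load('w3P.npy')
X=np.array([back(Q,np.array(p)/1.4,41) for p in[(370,208),(408,208),(407,310),(371,309)]])
m=X.mean(0);v=X[:2].mean(0)-X[2:].mean(0);w=X[1:3].mean(0)-X[[0,3]].mean(0)
print(m,np.linalg.norm(v),np.degrees(np.arctan2(v[1],v[0])),np.linalg.norm(w),np.degrees(np.arctan2(w[1],w[0])))
np.save('w4P.npy',Pw());save('wrist','w4.png',s=1.4)
go(465.9,-96.6,6,-108.5)
E
```

```text
[541.42851751 220.55404385] 66.50784368474457 18.557027355720034 23.57867495576583 -72.30329568495107
t 10.43 p [466.5 -95.7 189. ] rpy [ -90.     0.  -108.4] F [-0.   0.3 -0.2] op 0.999
dx,dy,dz [ 0.001   0.183  -0.0003] ry 0.013
```

View pics/w4.png

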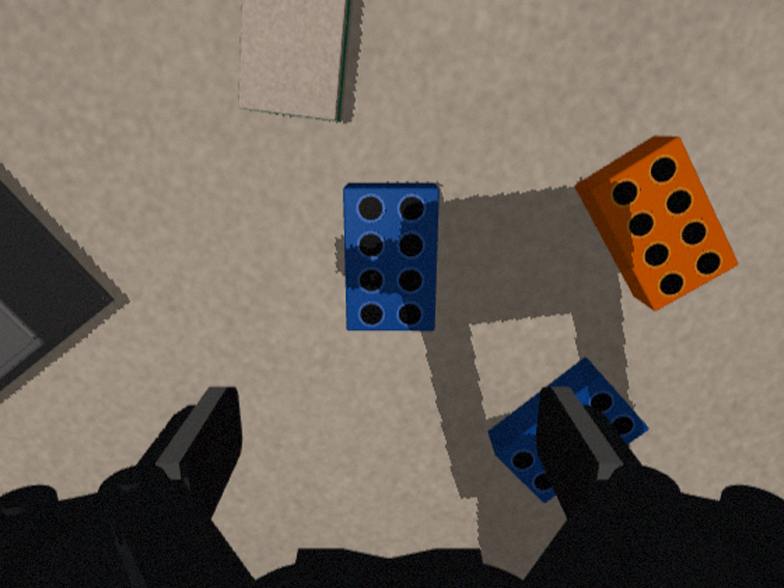

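The wrist view shows the chosen rack at (390,258), with corner holes at (370,208), (412,208), (410,314) and (371,314). The other blue rack (570,430) and the orange one (655,220) are well clear of the fingers.

```bash
python3 - <<'E'
from h import *
Q=np.load('w4P.npy')
X=np.array([back(Q,np.array(p)/1.4,30) for p in[(370,208),(412,208),(410,314),(371,314)]])
m=X.mean(0);v=X[:2].mean(0)-X[2:].mean(0);w=X[1:3].mean(0)-X[[0,3]].mean(0)
yaw=np.degrees(np.arctan2(v[1],v[0]))
print(m,np.linalg.norm(v),yaw,np.linalg.norm(w),np.degrees(np.arctan2(w[1],w[0])))
go(*m,8,yaw-90)
E
```

```text
[466.14321909 -94.92804985] 66.19083140607917 -18.569219211572005 24.52178398119944 -108.37579221005238
t 10.43 p [466.5 -95.7 189. ] rpy [ -90.     0.  -108.4] F [-0.   0.3 -0.2] op 0.999
dx,dy,dz [-0.0007  0.181  -0.0006] ry 0.02
```

Request:
servo_tool --pt "1 -0.001 0.03 -0.001 0 0 0" --pt "1 -0.001 0.08 -0.001 0 0 0" --pt "1 -0.001 0.125 -0.001 0 0 0" --pt "1 -0.001 0.155 -0.001 0 0 0" --pt "1 -0.001 0.172 -0.001 0 0 0" --pt "1 -0.001 0.181 -0.001 0 0 0" --pt "1 -0.001 0.181 -0.001 0 0 0" --pt "-1 -0.001 0.181 -0.001 0 0 0" --pt "-1 -0.001 0.181 -0.001 0 0 0" --pt "-1 -0.001 0.181 -0.001 0 0 0" --pt "-1 -0.001 0.181 -0.001 0 0 0" --pt "-1 -0.001 0.181 -0.001 0 0 0" --grip_force 40

```text
clock: 11.92
eef_pos: [466.3, -95.6, 9.2]
tcp_rot: [-1.569, 0.0, -1.893]
contact_force: [-0.4, 2.5, 6.3]
opening: 0.646
```

Request:
servo_tool --pt "-1 0 0 0 0 0 0" --pt "-1 0 0 0 0 0 0" --pt "-1 0 -0.01 0 0 0 0" --pt "-1 0 -0.04 0 0 0 0" --pt "-1 0 -0.09 0 0 0 0" --pt "-1 0 -0.14 0 0 0 0" --pt "-1 0 -0.18 0 0 0 0" --pt "-1 0 -0.2 0 0 0 0" --pt "-1 0 -0.2 0 0 0 0" --pt "-1 0 -0.2 0 0 0 0"

```text
clock: 13.18
eef_pos: [465.0, -95.4, 207.7]
tcp_rot: [-1.572, -0.0, -1.893]
contact_force: [-0.1, -0.3, -0.7]
opening: 0.647
```

```bash
python3 -c "
from h import *
go(541.8,219.6,200,-71.5)"
```

```text
t 13.18 p [465.  -95.4 207.7] rpy [ -90.    -0.  -108.5] F [-0.1 -0.3 -0.7] op 0.647
dx,dy,dz [-0.3231  0.0077 -0.027 ] ry -3.698
```

Request:
servo_tool --pt "-1 -0.02 0.008 -0.002 0 -0.2 0" --pt "-1 -0.06 0.008 -0.005 0 -0.6 0" --pt "-1 -0.11 0.008 -0.009 0 -1.2 0" --pt "-1 -0.16 0.008 -0.013 0 -1.8 0" --pt "-1 -0.21 0.008 -0.018 0 -2.4 0" --pt "-1 -0.26 0.008 -0.022 0 -3.0 0" --pt "-1 -0.3 0.008 -0.025 0 -3.4 0" --pt "-1 -0.318 0.008 -0.027 0 -3.65 0" --pt "-1 -0.323 0.008 -0.027 0 -3.7 0" --pt "-1 -0.323 0.008 -0.027 0 -3.7 0" --pt "-1 -0.323 0.008 -0.027 0 -3.7 0"

```text
clock: 14.55
eef_pos: [542.2, 218.2, 200.2]
tcp_rot: [-1.571, -0.0, -1.249]
contact_force: [0.3, -0.4, -0.2]
opening: 0.643
```

```bash
python3 - <<'E'
from h import *
go(541.8,219.6,60,-71.5)
np.save('w5P.npy',Pw());save('wrist','w5.png',s=1.4)
E
```

```text
t 14.55 p [542.2 218.2 200.2] rpy [-90.   -0.  -71.6] F [ 0.3 -0.4 -0.2] op 0.643
dx,dy,dz [-1.500e-03  1.402e-01  1.000e-04] ry -0.007
```

View pics/w5.png

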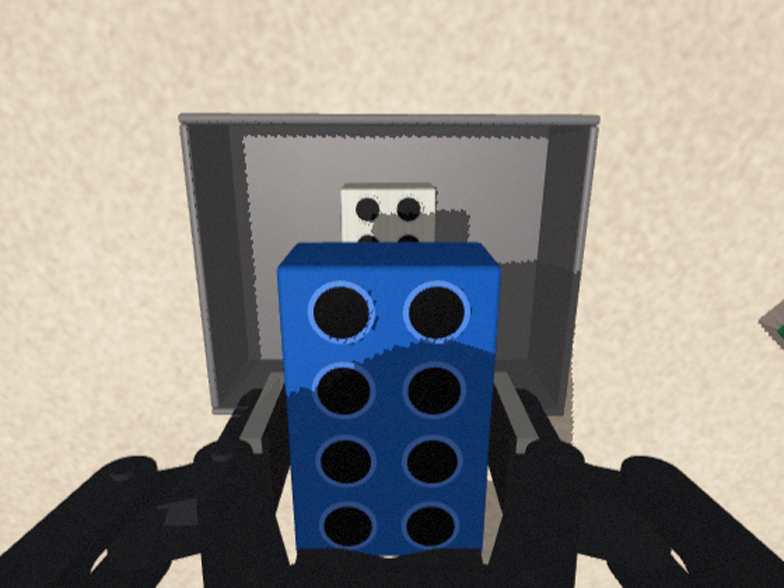

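```bash
python3 - <<'E'
from h import *
Q=np.load('w5P.npy')
def f(P_,z):
    X=np.array([back(Q,np.array(p)/1.4,z) for p in P_]);m=X.mean(0);w=X[1]-X[0]
    return X,m,np.linalg.norm(w),np.degrees(np.arctan2(w[1],w[0]))
X,m,l,a=f([(341,312),(437,312),(430,525),(348,526)],221);v=X[:2].mean(0)-X[2:].mean(0)
print('rack',m,l,a,np.linalg.norm(v),np.degrees(np.arctan2(v[1],v[0])), 'far pair',X[:2].mean(0))
X,m,l,a=f([(368,209),(409,209)],41);print('block far pair',m,l,a)
E
```

```text
rack [542.75660565 220.56520535] 24.242858528109117 -71.55795476741582 66.29765685007126 18.45457956274852 far pair [574.20075213 231.05855935]
block far pair [573.12181039 230.8360271 ] 24.087886322123147 -71.55966986782107
```

The rack is held within about 1 mm of the block's centre, with yaws agreeing to 0.1°. Lowering.

Request:
servo_tool --pt "-1 0 0.02 -0.001 0 0 0" --pt "-1 0 0.05 -0.001 0 0 0" --pt "-1 0 0.08 -0.001 0 0 0" --pt "-1 0 0.105 -0.001 0 0 0" --pt "-1 0 0.125 -0.001 0 0 0" --pt "-1 0 0.137 -0.001 0 0 0" --pt "-1 0 0.142 -0.001 0 0 0" --pt "-1 0 0.145 -0.001 0 0 0" --pt "-1 0 0.147 -0.001 0 0 0" --pt "-1 0 0.148 -0.001 0 0 0" --pt "-1 0 0.148 -0.001 0 0 0"

```text
clock: 15.98
eef_pos: [541.5, 219.2, 52.5]
tcp_rot: [-1.57, 0.0, -1.247]
contact_force: [0.2, 0.2, -0.9]
opening: 0.647
```

Request:
servo_tool --pt "-1 0 0.0005 0 0 0 0" --pt "-1 0 0.001 0 0 0 0" --pt "-1 0 0.001 0 0 0 0" --pt "-1 0 0.001 0 0 0 0"

```text
clock: 16.48
eef_pos: [541.4, 219.1, 51.3]
tcp_rot: [-1.571, 0.0, -1.248]
contact_force: [0.0, 0.2, -0.9]
opening: 0.648
```

Request:
servo_tool --pt "-1 0 0.0005 0 0 0 0" --pt "-1 0 0.001 0 0 0 0" --pt "-1 0 0.001 0 0 0 0" --pt "-1 0 0.001 0 0 0 0"

```text
clock: 16.98
eef_pos: [541.4, 219.1, 50.3]
tcp_rot: [-1.571, 0.0, -1.248]
contact_force: [0.2, 0.1, -0.4]
opening: 0.641
```

Request:
servo_tool --pt "-1 0 0.0005 0 0 0 0" --pt "-1 0 0.0008 0 0 0 0" --pt "-1 0 0.0008 0 0 0 0" --pt "-1 0 0.0008 0 0 0 0"

```text
clock: 17.48
eef_pos: [541.5, 219.1, 50.2]
tcp_rot: [-1.571, 0.0, -1.248]
contact_force: [-3.1, -1.7, 8.9]
opening: 0.647
```

Contact at the expected height (50.2 mm). Releasing and withdrawing.

Request:
servo_tool --pt "0.4 0 0 0 0 0 0" --pt "0.7 0 0 0 0 0 0" --pt "1 0 0 0 0 0 0" --pt "1 0 0 0 0 0 0" --pt "1 0 0 0 0 0 0" --pt "1 0 -0.02 0 0 0 0" --pt "1 0 -0.06 0 0 0 0" --pt "1 0 -0.11 0 0 0 0" --pt "1 0 -0.16 0 0 0 0" --pt "1 0 -0.18 0 0 0 0" --pt "1 0 -0.18 0 0 0 0"

```text
clock: 18.85
eef_pos: [542.3, 219.4, 231.2]
tcp_rot: [-1.567, 0.0, -1.248]
contact_force: [0.1, -0.6, -0.9]
opening: 1.003
```

```bash
python3 - <<'E'
from h import *
np.save('w6P.npy',Pw());w=r.grab_frame('wrist');s=r.grab_frame('side');t=r.grab_frame('top')
def c(im,x,y,ww,h,W,H): return cv2.resize(im[y:y+h,x:x+ww],(W,H),interpolation=cv2.INTER_CUBIC)
m=np.zeros((600,800,3),np.uint8)
m[:300,:400]=c(w,140,70,280,210,400,300)
m[:300,400:]=c(s,110,200,160,120,400,300)
m[300:,:400]=cv2.resize(t,(400,300)); m[300:,400:]=cv2.resize(s,(400,300))
save(cv2.convertScaleAbs(m,alpha=1.3),'fin.png')
go(541,219,230,-71.5)
E
```

```text
t 19.0 p [540.6 218.8 228. ] rpy [-90.1  -0.  -71.5] F [-0.3 -0.   0.3] op 1.001
dx,dy,dz [-0.0001 -0.002   0.0004] ry 0.002
```

View pics/fin.png

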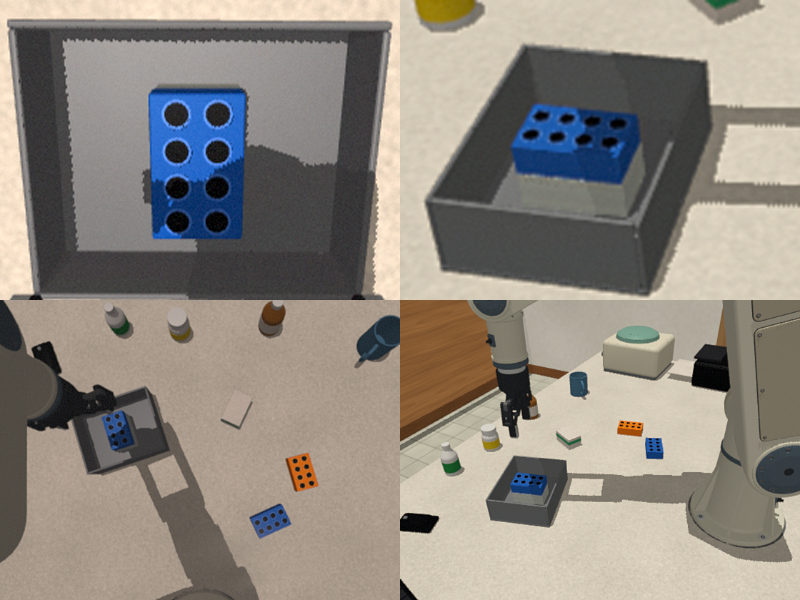

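The rack lies flat and squarely on the block in the box (wrist inset 197,165; side inset 577,145). The orange rack and the other blue one stand where they were. I'll do a last numeric check and hand in.

```bash
python3 - <<'E'
from h import *
Q=np.load('w6P.npy')
X=np.array([back(Q,np.array(p)/(400/280)+(140,70),71) for p in[(176,115),(217,115),(217,221),(177,222)]])
v=X[:2].mean(0)-X[2:].mean(0);m=X.mean(0)
print(m,np.linalg.norm(v),np.degrees(np.arctan2(v[1],v[0])))
if np.linalg.norm(m-[541.4,220.5])<5: print(r.sign_off())
E
```

```text
[541.76550019 221.44670832] 65.53419917607673 18.804921378106492
the job is handed in; nothing more can be done
None
```

The block is lying flat on the floor of the grey box, and the light blue rack sits flat on top of it. I released the block before fetching the rack, lowered both parts slowly until they touched, and handed the job in at about 19 s.

- **Which rack:** Of the two blue racks I took the one farther to the robot's left. The orange rack and the other blue one stand where they were in the last pictures.
- **Alignment:** After release, the wrist camera put the rack's centre at (541.8, 221.4) mm and the block's at (541.4, 220.6) mm, about 1 mm apart. Their long sides agree to about 0.3°.
- **Contact:** The rack touched down at the expected tool height of 50.2 mm, with a force of about 9 N.
- **Final state:** The gripper ended open and clear above the box.
- **Disagreements:** Measured heights of the block top and box rim came out 2–3 mm under the stated sizes. The two views of the block differed by about 3 mm in position and 2–3° in angle. None of this affected the packing.

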